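# Rock the jammed ball out of the upturned carafe

## Task

A cork ball stopper has jammed in the pinched neck of the glass carafe that hangs upside down in its tilting stand. First bring the little pan under the carafe's mouth, well centred and standing on the worktop; then rock the carafe over to one side and the other, again and again, until the ball works its way down and drops out into the pan. Leave the carafe hanging straight, the pan standing on the worktop with the ball in it, and the things around them where they are.

Things in the scene. Friction and masses are not known exactly. Their poses are not given: they have to be found in the camera images.
- stand: Fixed steel tilting stand of the carafe. Origin: on the worktop, right below the pivot and (at rest) the middle of the mouth. Its x axis points from the carafe to the column, away from the robot. The space below the mouth is free from the front and both sides; only the foot slab behind (x = 66 to 100 mm, y = -40 to 40 mm, 12 mm high) stands in the way.
- stand_column (a point): Top of the stand's column, 122 mm above the worktop, at x = 83 mm of the stand; column 24 mm in diameter with a 34 mm collar. From it a level arm of 9 mm radius runs at height 105 mm to the back of the carafe's neck: the pivot.
- carafe (a joint): Tilt of the carafe about the stand's x axis at height 105 mm, rad; 0 = hanging straight, positive = its upper end leans to the stand's +y; stops at -0.5 and +0.5. It is sprung back to 0 (about 1 N m/rad): 3 to 4 N pushed sideways on the wide upper part gives 0.45.
- carafe_mouth (a point): Middle of the carafe's open mouth, 75 mm above the worktop at rest and 30 mm below the pivot; z runs up along the carafe, x and y as the stand's at rest. Clear rectangular glass carafe, mouth down: neck 70 mm (y) by 46 mm (x) outside, 142 mm long; inside 62 by 38 mm.
- carafe_top (a point): Middle of the carafe's closed upper end, 298 mm above the worktop at rest. The wide upper part, which is pushed to rock it, measures 96 mm (y) by 80 mm (x) and reaches from 65 mm below this point up to it; a 20 mm shoulder leads down to the neck.
- ledge_top (a point): Tip of the top ledge (glass pinch) inside the neck: it stands out 24 mm from the -y wall, leaves 38 mm free at +y and slopes 0.25 rad down to its wall, so the ball rests on it against the wall. Tilt the carafe to + clearly beyond 0.25 (0.4 held for half a second is sure): the ball rolls off and falls to the middle ledge.
- ledge_mid (a point): Tip of the middle ledge, 47 mm lower: the same from the +y wall; a tilt to - (-0.4) lets the ball fall to the low ledge.
- ledge_low (a point): Tip of the lowest ledge, 47 mm lower again: the same from the -y wall; a tilt to + (0.4) lets the ball drop out near the middle below the mouth.
- ball_center (a point): Centre of the smooth cork ball, 32 mm diameter, 15 g. At the start it lies on the top ledge in the neck, centre about 130 mm above the mouth; on the middle ledge about 83 mm, on the lowest about 36 mm.
- pan: Small loose steel pan, round, 110 mm diameter over the rim, 100 mm at the foot, 45 mm high, wall 4 mm, floor 5 mm, about 0.35 kg, with one straight black handle. Origin: centre of its underside; z up; the handle runs along the pan's -x to 162 mm from the centre.
- pan_grip (a point): Place to grip the pan's handle, 130 mm from the pan's centre along its -x, 38 mm above the worktop; the handle there is 20 mm wide and 13 mm thick.
- tomato_tin: Bystander: upright food tin with paper label, 75 mm diameter, 110 mm tall; origin at the centre of its underside
- lemon: Bystander: yellow lemon, 78x55x56 mm, lying near the front edge; origin at its underside as placed
- garlic: Bystander: whitish garlic bulb, 60x57x58 mm, near the front edge; origin at its underside
- dish_soap: Bystander: tall washing-up bottle, 50x83x256 mm, at the back left on the sink rim; origin at its underside
- olive_oil: Bystander: tall square glass oil bottle, 63x62x264 mm, right of the sink; origin at its underside

How it is judged (in metres and radians):
On the way, in this order (a step that is already met when the one before it is completed fails the run):
1. the pan stands on the worktop under the carafe's mouth (centres within 30 mm), the ball still on the top ledge (horizontal distance between pan and carafe_mouth below 0.03 m and z of ball_center in the frame of carafe_mouth above 0.11 m and height (world z) of pan below 0.012 m and angle between pan's own z axis and vertical below 0.12 rad), for 0.2 s.
2. the ball has dropped off the top ledge (z of ball_center in the frame of carafe_mouth between -0.02 and 0.1 m), for 0.05 s.
3. the ball has dropped off the middle ledge (z of ball_center in the frame of carafe_mouth below 0.055 m), for 0.05 s.
At the end, for the whole second after the job is handed in: the ball lies in the pan (centre within 50 mm of the pan's axis and below its rim), the pan stands flat on the worktop at rest, and the carafe hangs straight within 0.08 rad (horizontal distance between ball_center and pan below 0.05 m and z of ball_center in the frame of pan between 0 and 0.04 m and height (world z) of pan below 0.012 m and angle between pan's own z axis and vertical below 0.12 rad and linear speed of pan below 0.02 m/s and value of joint carafe between -0.08 and 0.08 rad); the robot touches nothing.
It fails at once if a thing standing round the work (tin, lemon, garlic, soap bottle, oil bottle) is moved more than 30 mm (distance of any of tomato_tin, lemon, garlic, dish_soap, olive_oil from where it was at the start of the episode above 0.03 m).
It also fails if it takes over 72 s, if anything falls off the work surface, if the arm or the gripper's body presses on something with over 40 N, if the wrist force passes 120 N, or if a joint passes its speed limit or range.

## Robot

A 7-joint arm with a two-finger parallel gripper is mounted at the origin on a cart in front of the work surface, level with it; the furniture and walls round the work are solid. World frame = base frame: x ahead of the robot, y to its left, z up, the work surface at z = 0. Lengths are in m, angles in degrees, forces in N, time in s.
With the tool pointing down it reaches from about 0.35 to 0.775 m from the base axis. Payload 3.1 kg.
Tool frame: the origin (TCP) lies at the very end of the fingers, on their centre line; the grasp point (between the pads) lies 19 mm behind it (ctrl.hold_point_z is the z of the grasp point in the tool frame, in m); z points along the fingers, y is the line along which they close (so a half turn about z gives the same grasp; the last joint's range is limited). The gripper opens to 85 mm and grips with 20 to 120 N. Pads are 22 mm wide; open, the fingers measure 114 mm over their backs; the gripper's body (76 mm by 85 mm) begins 54 mm behind the grasp point. The pads swing forward as they close: fully open they stand 13 mm farther back than shut.
Start: joints at [66.652, 17.813, 0.802, 86.603, -0.252, 75.585, -1.558], TCP at [0.197, -0.514, 0.231] pointing down, gripper open.
Joint ranges: [-154.91, 154.91], [-16.99, 109.72], [-72.82, 74.43], [7.12, 147.25], [-82.49, 262.49], [11.32, 116.49], [-174.64, 174.64]. Speed limits (degrees/s): [159.86, 159.86, 180, 180, 180, 180, 180].

## Interface

Orientations are given as [roll, pitch, yaw] about the fixed x, y, z axes, in that order (R = Rz(yaw) Ry(pitch) Rx(roll)).
In Python, from plant import sensors, vision, job, ctrl gives the robot as it stands.
- The arm moves only by the tool servo_tool, never from a script. Its argument "commands" is one flat list of numbers, 5 for each row, row after row: the opening, from 0 (shut) to 1 (fully open), then the shift along the tool's x, y, z in m, then the turn about the tool's z in degrees. In form: [fingers, tx, ty, tz, roll, fingers, tx, ty, tz, roll, ...]. A call has 1 to 12 rows; each row shifts and turns the commanded pose from where the row before left it, along the tool's axes as they then stand; what a row does not reach is not made up. A row lasts 1/10 s, in which the tool goes at most 50 mm and 8.59 degrees, less where a joint would pass 70% of its speed; a pose out of reach is approached as far as the arm can. A call with a gripper value outside its range is refused whole. The fingers move at their own pace and stop on an object; "grip_force" is the grip in N (left out, the last holds). Time passes only in rows, so rows that do not move let the fingers close. It gives the time, the measured TCP pose, the force, the opening and the grip force at its end, in the units of the state.
- sensors.sense(): the state, without advancing time (a new reading comes with each control period).
- vision.capture(name): name is "side" or "top" or "wrist"; returns a dict with "color" (384x512x3 uint8, blue, green, red), "vertical_fov" (degrees; the focal length in pixels is half the picture's height over the tangent of half this angle, whatever the lens; pixels are square), "cx", "cy" (the principal point, pixels), "k1" (the pictures are not rectified: a ray, as slopes to the right and down, at radius r is drawn at 1 + k1 r^2 times it, then the intrinsics apply), "rvec" (rotation vector, rad) and "tvec" (3), from world to camera coordinates, as OpenCV has them; the wrist camera has in their place "mount" (4x4, takes a point from camera to tool coordinates, whose origin is the TCP and whose axes are the flange's). Camera axes: x right, y down, z forward; pixel columns grow to the right and rows downward; lengths in m; the calibration is good to about 2 mm. A picture is of the moment at which its call begins: read the wrist's pose just before it. There is no depth.
- job.close_job(): hands the job in; it is judged then, once.
The state is a dict: "time": time; "joints": joint angles; "joint_velocities": joint speeds; "joint_efforts": joint torques, N m; "tool_pos": TCP position; "eef_rot": TCP orientation; "contact_force": force on the tool from outside, world axes, zero at the start; "torque": the same for the moment, N m; "opening": finger opening in m; "grasp_force": force on a finger pad.
Only numpy, scipy, OpenCV 4.12 (cv2) and the standard library are available. Lean on these libraries where they do the work, as an engineer would, in place of code of your own. Each camera call takes 0.05 s, during which the arm holds its last target. There are 200 camera calls.

## Working session

There is one attempt and no reset: what is moved stays moved. The work goes in short steps, Python scripts to look and compute and a tool call to move; the robot and the scene stay as the last step left them, time stands still between calls to the robot, and variables do not carry over. Pictures are saved under pics/ and viewed, at most 10 in all, crops included, and the job is handed in when it is done.

Besides the shell and the picture viewer there is one more tool, called after "Emit:" as name(argument=value, ...) on one line, values as JSON. servo_tool: Moves the arm, as the interface text tells. Its arguments: {"type":"object","properties":{"commands":{"type":"array"},"grip_force":{"type":"number"}},"required":["commands"]}

```bash
mkdir -p pics; cat > h.py <<'E'
import numpy as np, cv2
from plant import sensors, vision, job, ctrl
from scipy.spatial.transform import Rotation as R
def cap(n,f=None):
    s=sensors.sense(); d=vision.capture(n); d['s']=s
    if n=='wrist':
        T=np.eye(4);T[:3,:3]=R.from_euler('xyz',s['eef_rot'],degrees=True).as_matrix();T[:3,3]=s['tool_pos']
        M=T@np.array(d['mount']); d['Rc']=M[:3,:3]; d['o']=M[:3,3]
    else:
        Rw=cv2.Rodrigues(np.array(d['rvec'],float))[0]; d['Rc']=Rw.T; d['o']=-Rw.T@np.array(d['tvec'],float).ravel()
    if f: cv2.imwrite('pics/'+f,d['color'])
    return d
def K(d):
    f=d['color'].shape[0]/2/np.tan(np.radians(d['vertical_fov'])/2)
    return f
def ray(d,u,v):
    f=K(d);x=np.array([(u-d['cx'])/f,(v-d['cy'])/f]);y=x.copy()
    for _ in range(20): y=x/(1+d['k1']*(y@y))
    r=d['Rc']@np.array([y[0],y[1],1]);return d['o'],r/np.linalg.norm(r)
def onz(d,u,v,z):
    o,r=ray(d,u,v);return o+r*(z-o[2])/r[2]
def proj(d,p):
    c=d['Rc'].T@(np.array(p)-d['o']);x=c[:2]/c[2];x=x*(1+d['k1']*(x@x));return x*K(d)+[d['cx'],d['cy']]
def tri(a,b):
    (o1,r1),(o2,r2)=a,b
    t=np.linalg.lstsq(np.c_[r1,-r2],o2-o1,rcond=None)[0];p=o1+t[0]*r1;q=o2+t[1]*r2
    return (p+q)/2,np.linalg.norm(p-q)
E
python3 - <<'E'
from h import *
import pickle
for n in ['side','top']:
    d=cap(n,n+'0.png');pickle.dump(d,open(n+'0.pkl','wb'));print(n,d['o'],d['Rc'][:,2],d['vertical_fov'])
print({k:np.round(v,3) for k,v in sensors.sense().items()}, ctrl.hold_point_z)
E
```

```text
side [ 0.55957816 -1.11281976  0.69779563] [-0.01849903  0.90316119 -0.42890285] 46.580389837423034
top [0.08523379 0.17392094 1.3918328 ] [ 0.3549563  -0.17363898 -0.91861609] 44.31480042649833
{'time': np.float64(0.1), 'joints': array([66.652, 17.858,  0.8  , 86.685, -0.252, 75.584, -1.559]), 'joint_velocities': array([ 0.011, -0.163, -0.177, -0.295, -0.113,  0.043,  0.069]), 'joint_efforts': array([ 1.0000e-03, -3.8086e+01,  1.4700e-01, -2.3124e+01,  1.2000e-02,
        8.0000e-03,  0.0000e+00]), 'tool_pos': array([ 0.197, -0.513,  0.23 ]), 'eef_rot': array([-1.79875e+02,  5.00000e-03,  2.09640e+01]), 'contact_force': array([-0.12 ,  0.363, -0.449]), 'torque': array([-0.004,  0.022, -0.008]), 'grasp_force': np.float64(0.0), 'opening': np.float64(0.086)} -0.0187
```

View pics/side0.png

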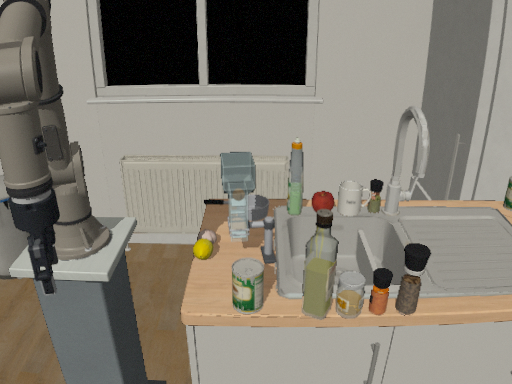

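View pics/top0.png

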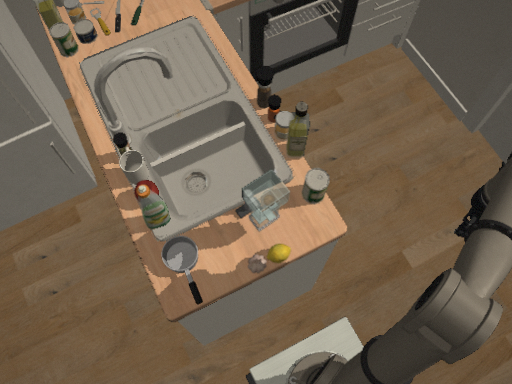

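The side view shows the carafe at about (238,195), the column at (268,240), the lemon at (203,248) and the tin at (247,287). The top view shows the pan at (181,253) with its handle to (196,298), the carafe at (265,198), the tin at (316,186), and the garlic and lemon at (258,262) and (280,252). I'll crop in closer for accuracy.

```bash
python3 - <<'E'
from h import *
import pickle
t=pickle.load(open('top0.pkl','rb'));s=pickle.load(open('side0.pkl','rb'))
a=cv2.resize(t['color'][160:310,140:350],None,fx=3.8,fy=3.8,interpolation=cv2.INTER_CUBIC)
b=cv2.resize(s['color'][140:280,185:315],None,fx=4.2,fy=4.2,interpolation=cv2.INTER_CUBIC)
cv2.imwrite('pics/topc.png',a);cv2.imwrite('pics/sidec.png',b)
for n,u,v,z in [('pan',181,252,.045),('hend',197,300,.04),('tin',316,176,.11),('lemon',280,252,.03),('garlic',258,262,.03),('oil',301,105,.26),('soap',143,188,.25)]:
    print(n,onz(t,u,v,z).round(3))
E
```

```text
pan [0.534 0.187 0.045]
hend [0.384 0.205 0.04 ]
tin [ 0.542 -0.272  0.11 ]
lemon [ 0.403 -0.076  0.03 ]
garlic [ 0.406 -0.004  0.03 ]
oil [ 0.702 -0.296  0.26 ]
soap [0.675 0.204 0.25 ]
```

View pics/topc.png

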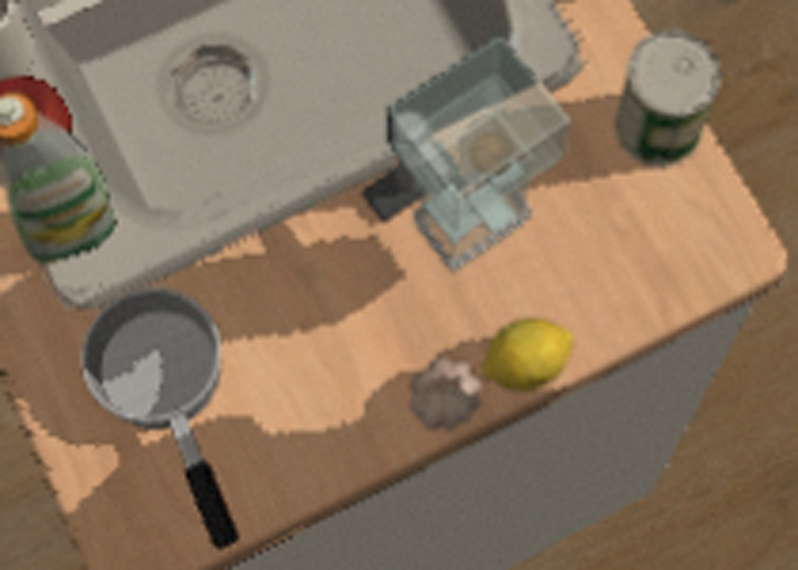

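View pics/sidec.png

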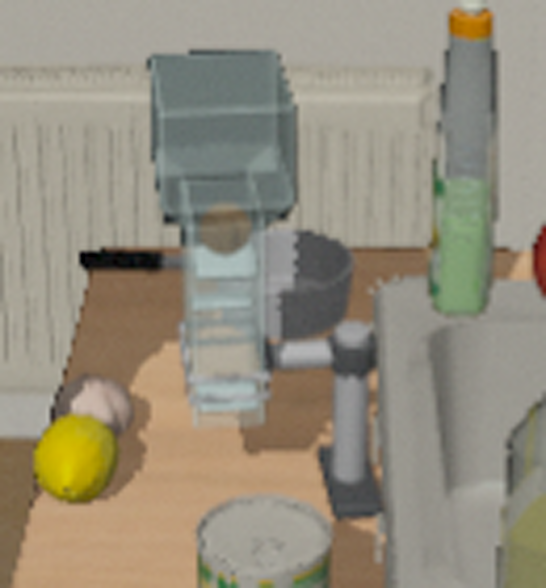

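```bash
python3 - <<'E'
from h import *
import pickle
t=pickle.load(open('top0.pkl','rb'));s=pickle.load(open('side0.pkl','rb'))
T=lambda x,y:(140+(x+.5)/3.8-.5,160+(y+.5)/3.8-.5); S=lambda x,y:(185+(x+.5)/4.2-.5,140+(y+.5)/4.2-.5)
print('ball',tri(ray(t,*T(487,148)),ray(s,*S(226,229))))
print('column',onz(s,*S(352,332),.122))
for n,c in [('topA',(390,106)),('topB',(500,40)),('topC',(570,118))]: print(n,onz(t,*T(*c),.298).round(3))
for n,c in [('sA',(150,62)),('sB',(160,115)),('sC',(297,112)),('sD',(280,53))]: print('side',n,onz(s,*S(*c),.298).round(3))
for n,c in [('mA',(416,208)),('mB',(455,270)),('mC',(531,212))]: print(n,onz(t,*T(*c),.075).round(3))
print('sm',[onz(s,*S(*c),.075).round(3) for c in [(188,410),(265,420)]])
# pan rim ellipse
for c in [(83,358),(220,352),(150,290)]: print('rim',onz(t,*T(*c),.045).round(3))
rim=np.array([onz(t,*T(*c),.045)[:2] for c in [(83,352),(221,350),(152,288),(105,308),(200,307),(213,385)]])
A=np.c_[2*rim,np.ones(len(rim))];x=np.linalg.lstsq(A,(rim**2).sum(1),rcond=None)[0];print('pan',x[:2],np.sqrt(x[2]+x[0]**2+x[1]**2))
for c in [(200,463),(225,543)]:print('handle',onz(t,*T(*c),.042).round(3))
E
```

```text
ball (array([ 0.50634078, -0.08737389,  0.20602123]), np.float64(0.006372869064677102))
column [ 0.58155961 -0.06482237  0.122     ]
topA [ 0.534 -0.024  0.298]
topB [ 0.543 -0.112  0.298]
topC [ 0.47  -0.126  0.298]
side sA [ 0.456 -0.048  0.298]
side sB [ 0.469 -0.133  0.298]
side sC [ 0.547 -0.127  0.298]
side sD [ 0.535 -0.031  0.298]
mA [ 0.537 -0.042  0.075]
mB [ 0.478 -0.046  0.075]
mC [ 0.493 -0.121  0.075]
sm [array([ 0.477, -0.085,  0.075]), array([ 0.527, -0.096,  0.075])]
rim [0.556 0.241 0.045]
rim [0.511 0.144 0.045]
rim [0.583 0.172 0.045]
pan [0.53351324 0.19252662] 0.054515664508804455
handle [0.439 0.194 0.042]
handle [0.375 0.203 0.042]
```

Estimates: stand about (0.503, −0.077) with yaw about 9°. Pan centre (0.534, 0.193), handle yaw about −4°, grip at (0.404, 0.201). The handle has to end up pointing left (+y), because the lemon and garlic block the front. I'm moving above the handle now.

Emit:
servo_tool(commands=[1,0.035,-0.027,0,0,1,0.035,-0.027,0,0,1,0.035,-0.027,0,0,1,0.035,-0.027,0,0,1,0.035,-0.027,0,0,1,0.035,-0.027,0,0,1,0.035,-0.027,0,0,1,0.02,-0.0405,0,0,1,0.02,-0.0405,0,0,1,0.02,-0.0405,0,0,1,0.02,-0.0405,0,0,1,0.02,-0.0405,0,0], grip_force=100)

```text
time: 1.3
tool_pos: [0.3783, -0.0228, 0.2311]
eef_rot: [180.0, 0.0, 20.9]
contact_force: [1.3, -0.6, 0.3]
opening: 0.0854
grasp_force: 0.0
```

Emit:
servo_tool(commands=[1,0.02,-0.0405,0,0,1,0.02,-0.0405,0,0,1,0.02,-0.0405,0,0,1,0.02,-0.0405,0,0,1,0.02,-0.0405,0,0,1,0,0,0,-8.2,1,0,0,0,-8.2,1,0,0,0,-8.2,1,0,0,0,-8.2,1,0,0,0,-8.2,1,0,0,0,-8.2,1,0,0,0,-8.2])

```text
time: 2.5
tool_pos: [0.3995, 0.2, 0.2309]
eef_rot: [-180.0, 0.0, 78.7]
contact_force: [-0.1, 0.2, 0.2]
opening: 0.0852
grasp_force: 0.0
```

Emit:
servo_tool(commands=[1,0,0,0,-8.2,1,0,0,0,-8.2,1,0,0,0,-8.2,1,0,0,0,-8.2,1,0,0,0,-8.2,1,0,0,0,-8.2,1,0,0,0,-8.2,1,0,0,0,-8.2,1,0,0,0,-8.2,1,0,0,0,-8.2,1,0,0,0,-8.2,1,0,0,0,-7.4])

```text
time: 3.7
tool_pos: [0.3995, 0.1999, 0.2309]
eef_rot: [-180.0, -0.0, 176.3]
contact_force: [-0.7, -0.8, 0.9]
opening: 0.0856
grasp_force: 0.0
```

```bash
python3 - <<'E'
from h import *
import pickle
d=cap('wrist','w1.png');pickle.dump(d,open('w1.pkl','wb'));s=d['s']
print(s['time'],s['tool_pos'],s['eef_rot'],s['joints'],d['o'],d['Rc'][:,2]);print(proj(d,[.404,.201,.038]))
E
```

```text
3.7 [0.39951644 0.19989122 0.23086175] [-1.79967807e+02 -4.90861783e-02  1.76265994e+02] [ 28.22244826  15.24713194 -67.78947242  99.87618224  14.60467549
  74.78408614  43.49992093] [0.33078266 0.20479302 0.37337176] [ 0.26913429 -0.01996738 -0.96289565]
[257.90197109 176.92012306]
```

View pics/w1.png

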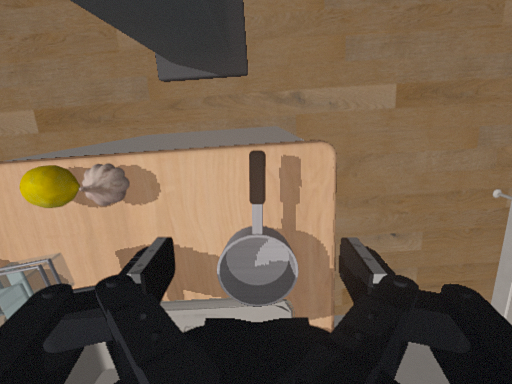

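The wrist view shows the black handle upright at column 257, rows 151–204, with the pan rim centred at about (258,264). The garlic is at (105,185) and the lemon at (49,186).

```bash
python3 - <<'E'
from h import *
import pickle
d=pickle.load(open('w1.pkl','rb'))
for n,p,z in [('tip',(257.5,151),.042),('hb',(257.3,204),.042),('rimL',(218,262),.045),('rimR',(298,262),.045),('rimfront',(258,227),.045),('garlic',(105,185),.03),('lemon',(49,186),.03)]: print(n,onz(d,*p,z).round(4))
E
```

```text
tip [0.3716 0.2026 0.042 ]
hb [0.4377 0.1981 0.042 ]
rimL [0.514  0.1409 0.045 ]
rimR [0.5209 0.2467 0.045 ]
rimfront [0.4676 0.197  0.045 ]
garlic [0.4033 0.0037 0.03  ]
lemon [ 0.3997 -0.0707  0.03  ]
```

Emit:
servo_tool(commands=[1,-0.004,0,0.04,0,1,0,0,0.045,0,1,0,0,0.045,0,1,0,0,0.045,0,0.6,0,0,0.036,0,0,0,0,0,0,0,0,0,0,0,0,0,0,0,0,0,0,0,0,0,0,0,0,0,0,0,0,0,0,0], grip_force=100)

```text
time: 4.85
tool_pos: [0.4052, 0.201, 0.0218]
eef_rot: [179.9, 0.2, 176.0]
contact_force: [-0.7, 0.8, 6.1]
opening: 0.0176
grasp_force: 98.0
```

Emit:
servo_tool(commands=[0,0,0,0,0,0,0,0,0,0])

```text
time: 5.05
tool_pos: [0.4051, 0.201, 0.0217]
eef_rot: [179.9, 0.2, 176.0]
contact_force: [-1.1, 0.2, 6.5]
opening: 0.018
grasp_force: 98.0
```

```bash
cat >> h.py <<'E'
def rows(p0,y0,p1,y1,n,g):
    """world straight line + yaw change split in n rows, tool down"""
    D=(np.array(p1)-p0)/n;dy=(y1-y0)/n;o=[]
    for i in range(n):
        a=np.radians(y0+dy*i);o+=[g,round(D[0]*np.cos(a)+D[1]*np.sin(a),4),round(D[0]*np.sin(a)-D[1]*np.cos(a),4),round(-D[2],4),round(-dy,2)]
    return o
E
python3 - <<'E'
from h import *
print(rows((.405,.201,0),176,(.52,.19,0),90,11,0))
E
```

```text
[0, np.float64(-0.0105), np.float64(-0.0003), np.float64(-0.0), 7.82, 0, np.float64(-0.0104), np.float64(0.0012), np.float64(-0.0), 7.82, 0, np.float64(-0.0102), np.float64(0.0026), np.float64(-0.0), 7.82, 0, np.float64(-0.0097), np.float64(0.0039), np.float64(-0.0), 7.82, 0, np.float64(-0.0091), np.float64(0.0052), np.float64(-0.0), 7.82, 0, np.float64(-0.0083), np.float64(0.0064), np.float64(-0.0), 7.82, 0, np.float64(-0.0074), np.float64(0.0075), np.float64(-0.0), 7.82, 0, np.float64(-0.0063), np.float64(0.0084), np.float64(-0.0), 7.82, 0, np.float64(-0.0051), np.float64(0.0092), np.float64(-0.0), 7.82, 0, np.float64(-0.0038), np.float64(0.0098), np.float64(-0.0), 7.82, 0, np.float64(-0.0024), np.float64(0.0102), np.float64(-0.0), 7.82]
```

Emit:
servo_tool(commands=[0,0,0,-0.005,0,0,0,0,-0.005,0,0,0,0,-0.006,0,0,0,0,0,0])

```text
time: 5.45
tool_pos: [0.4035, 0.1996, 0.0365]
eef_rot: [-180.0, -0.0, 175.9]
contact_force: [0.2, 0.6, -4.4]
opening: 0.0183
grasp_force: 97.8
```

Emit:
servo_tool(commands=[0,-0.0052,0,0,3.9,0,-0.0052,0,0,3.9,0,-0.0104,0.0012,0,7.8,0,-0.01,0.0026,0,7.8,0,-0.0097,0.004,0,7.8,0,-0.009,0.005,0,7.8,0,-0.0083,0.0064,0,7.8,0,-0.0074,0.0075,0,7.8,0,-0.0063,0.0084,0,7.8,0,-0.005,0.009,0,7.8,0,-0.0038,0.0098,0,7.8,0,-0.0024,0.01,0,7.8])

```text
time: 6.65
tool_pos: [0.518, 0.1893, 0.0357]
eef_rot: [-180.0, -0.0, 89.8]
contact_force: [-0.1, 0.2, -4.0]
opening: 0.0176
grasp_force: 97.9
```

```bash
python3 - <<'E'
from h import *
import pickle
for n in ['top','wrist']:
    d=cap(n,n+'2.png');pickle.dump(d,open(n+'2.pkl','wb'))
s=d['s'];print(s['time'],s['tool_pos'],s['eef_rot'],s['joints'])
t=cv2.imread('pics/top2.png')[130:320,120:330];w=cv2.imread('pics/wrist2.png')
a=cv2.resize(t,None,fx=2,fy=2,interpolation=cv2.INTER_CUBIC);b=cv2.resize(w,(380,285))
c=np.zeros((380,800,3),np.uint8);c[:,:420]=a;c[:285,420:]=b;cv2.imwrite('pics/c2.png',c)
E
```

```text
6.7 [0.51986366 0.1888519  0.03591071] [ 1.79917706e+02 -5.12166259e-02  8.95555740e+01] [  0.71593205  32.47399146 -30.90542589  99.4160752   20.03324154
  53.5693351  -38.71311146]
```

View pics/c2.png

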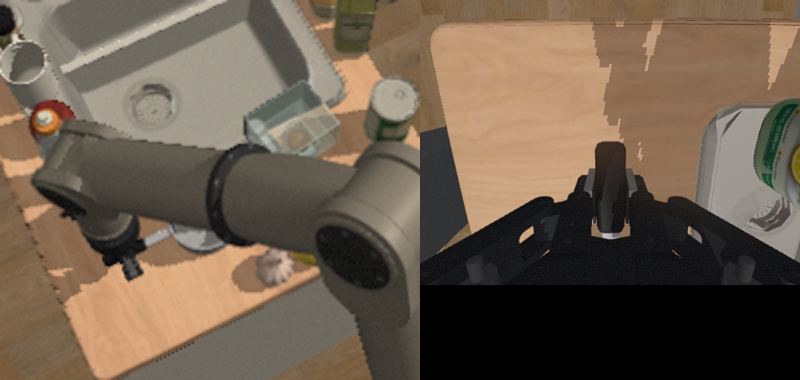

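The pan is gripped by its handle and points towards −y. The forearm runs left of the carafe, at crop (40–260, 140–240). One side look will check its clearance.

```bash
python3 - <<'E'
from h import *
d=cap('side')
cv2.imwrite('pics/s3.png',cv2.resize(d['color'][20:290,60:340],None,fx=2.1,fy=2.1,interpolation=cv2.INTER_CUBIC))
E
```

```text
(no output)
```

View pics/s3.png

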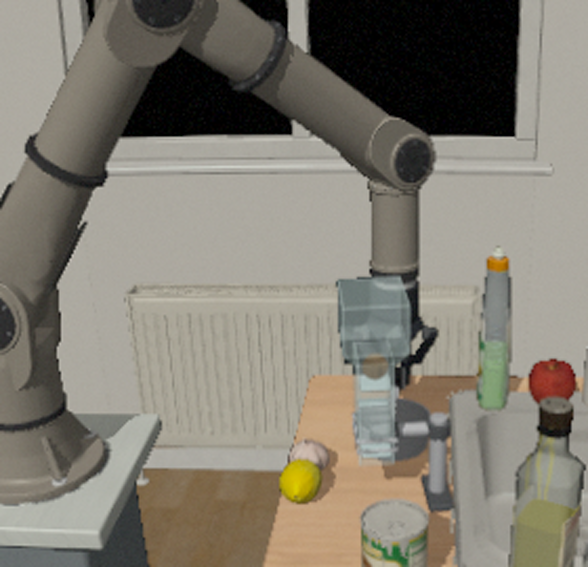

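The forearm passes well above the carafe, and only the vertical wrist is low, at (397,230). Next I bring the pan under the mouth.

Emit:
servo_tool(commands=[0,-0.012,-0.0015,0,0,0,-0.018,-0.0022,0,0,0,-0.018,-0.0022,0,0,0,-0.018,-0.0022,0,0,0,-0.018,-0.0022,0,0,0,-0.018,-0.0022,0,0,0,-0.018,-0.0022,0,0,0,-0.018,-0.0022,0,0,0,0,0,0,0])

```text
time: 7.7
tool_pos: [0.4995, 0.0459, 0.0356]
eef_rot: [-179.8, 0.2, 89.9]
contact_force: [-1.0, 0.0, -3.7]
opening: 0.0174
grasp_force: 97.9
```

```bash
python3 - <<'E'
from h import *
import pickle
d=cap('side');t=cap('top');pickle.dump((d,t),open('4.pkl','wb'))
s=d['s'];print(s['time'],s['tool_pos'],s['eef_rot'],s['joints'])
a=cv2.resize(d['color'][140:270,180:310],None,fx=4,fy=4,interpolation=cv2.INTER_CUBIC)
b=cv2.resize(t['color'][160:290,205:335],None,fx=2,fy=2,interpolation=cv2.INTER_CUBIC)
c=np.zeros((520,780,3),np.uint8);c[:,:520]=a;c[:260,520:]=b;cv2.imwrite('pics/c4.png',c)
E
```

```text
7.7 [0.49954357 0.04586059 0.03561371] [-179.82275684    0.23090727   89.94608991] [ 16.71991728  27.59930773 -31.09216548 107.24528069  18.35899646
  50.34154457 -23.46861553]
```

View pics/c4.png

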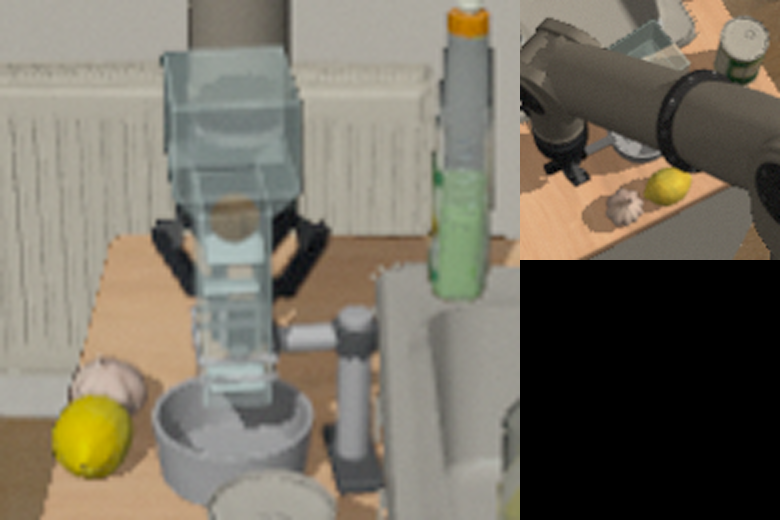

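The pan's rim is at crop x 153–313, y about 378–455, and the mouth's near edge is at (205–272, 400). I'll compute where the pan centre is relative to the mouth.

```bash
python3 - <<'E'
from h import *
import pickle
d,t=pickle.load(open('4.pkl','rb'))
S=lambda x,y:(180+(x+.5)/4-.5,140+(y+.5)/4-.5)
for z in (.055,.06):
  r=np.array([onz(d,*S(*c),z)[:2] for c in [(153,412),(313,410),(170,440),(295,440),(183,385),(290,388)]])
  x=np.linalg.lstsq(np.c_[2*r,np.ones(6)],(r**2).sum(1),rcond=None)[0];print('rim',z,x[:2],np.sqrt(x[2]+x[:2]@x[:2]))
print('mouth near edge',[onz(d,*S(*c),.075).round(3) for c in [(204,401),(272,404),(210,363),(270,363)]])
print('ball', onz(d,*S(233,218),.205))
y=np.radians(9)
for st in [(.503,-.077)]:
  for lx,ly in [(-.023,-.035),(.023,-.035),(-.023,.035),(.023,.035)]:
    p=[st[0]+lx*np.cos(y)-ly*np.sin(y),st[1]+lx*np.sin(y)+ly*np.cos(y),.075];q=proj(d,p);print('pred mouth crop',((q-[180,140])*4).round())
  q=proj(d,[st[0]+.083*np.cos(y),st[1]+.083*np.sin(y),.122]);print('pred col',(q-[180,140])*4)
E
```

```text
rim 0.055 [ 0.49968564 -0.08305913] 0.053107466319021655
rim 0.06 [ 0.50015151 -0.09106915] 0.052694368720692324
mouth near edge [array([ 0.481, -0.099,  0.075]), array([ 0.527, -0.102,  0.075]), array([ 0.482, -0.049,  0.075]), array([ 0.524, -0.048,  0.075])]
ball [ 0.50192821 -0.08773156  0.205     ]
pred mouth crop [207. 413.]
pred mouth crop [277. 408.]
pred mouth crop [198. 359.]
pred mouth crop [264. 355.]
pred col [358.80494148 314.13870911]
```

Emit:
servo_tool(commands=[0,0.007,0.004,0,0,0,0,0,0.005,0,0,0,0,0.005,0,0,0,0,0.004,0,0,0,0,0.001,0,0,0,0,0,0,0.3,0,0,0,0,0.5,0,0,0,0,0.5,0,0,0,0,0.5,0,0,0,0])

```text
time: 8.8
tool_pos: [0.5053, 0.0576, 0.0212]
eef_rot: [-180.0, 0.0, 90.1]
contact_force: [-0.2, 0.1, -0.2]
opening: 0.0429
grasp_force: 0.0
```

```bash
python3 - <<'E'
from h import *
import pickle
d=cap('side');pickle.dump(d,open('5.pkl','wb'))
s=d['s'];print(s['time'],s['tool_pos'],s['contact_force'],s['opening'])
# auto rim: gray-ish pan pixels in crop
c=d['color'][230:270,205:265]
cv2.imwrite('pics/s5.png',cv2.resize(d['color'][130:270,180:320],None,fx=4,fy=4,interpolation=cv2.INTER_CUBIC))
E
```

```text
8.8 [0.50534487 0.05755908 0.0211729 ] [-0.16398483  0.10990032 -0.22630294] 0.04291396320901344
```

View pics/s5.png

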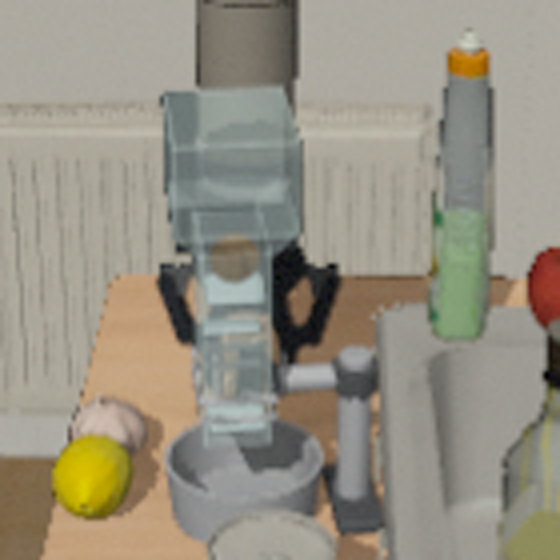

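The pan stands under the mouth, rim at crop x 166–322, and the ball is still on the top ledge at (236,258). I'm going up and over to the −y side with the fingers shut.

Emit:
servo_tool(commands=[0.5,0,0,-0.02,0,0.5,0,0,-0.04,0,0.5,0,0,-0.045,0,0.5,0,0,-0.045,0,0,0,0,-0.045,0,0,0,0,-0.045,0,0,0,0,-0.045,0,0,0,0,-0.045,0,0,-0.03,0,0,0,0,-0.045,0,0,0,0,-0.045,0,0,0,0,-0.045,0,0,0], grip_force=20)

```text
time: 10.05
tool_pos: [0.5055, -0.1087, 0.3514]
eef_rot: [180.0, 0.0, 90.2]
contact_force: [1.1, -0.8, 0.3]
opening: 0.0001
grasp_force: 0.0
```

Emit:
servo_tool(commands=[0,-0.045,0,0,0,0,0,0,0.03,0,0,0,0,0.04,0,0,0,0,0.02,0,0,0,0,0,0])

```text
time: 10.55
tool_pos: [0.5033, -0.1519, 0.2577]
eef_rot: [-179.5, -0.1, 90.1]
contact_force: [0.4, 0.2, -0.5]
opening: 0.0001
grasp_force: 0.0
```

```bash
python3 - <<'E'
from h import *
import pickle
d=cap('side');pickle.dump(d,open('6.pkl','wb'))
s=d['s'];print(s['time'],s['tool_pos'],s['eef_rot'],s['contact_force'],s['opening'],s['joints'])
S=lambda x,y:(180+(x+.5)/4-.5,130+(y+.5)/4-.5)
e=pickle.load(open('5.pkl','rb'))
r=np.array([onz(e,*S(*c),.045)[:2] for c in [(166,455),(322,455),(180,430),(310,430),(185,482),(305,482)]])
x=np.linalg.lstsq(np.c_[2*r,np.ones(6)],(r**2).sum(1),rcond=None)[0];print('rim',x[:2],np.sqrt(x[2]+x[:2]@x[:2]))
E
```

```text
10.55 [ 0.50325271 -0.15194132  0.25765902] [-1.79548560e+02 -1.18407279e-01  9.01424903e+01] [ 0.38261885  0.19321908 -0.54200734] 5.9602667082098256e-05 [ 37.14199484  16.81162494 -28.76689136  86.29818485   8.09689745
  79.44083493   8.00275719]
rim [ 0.50662698 -0.06470205] 0.054509984473884686
```

Emit:
servo_tool(commands=[0,0.008,0,0,0,0,0.008,0,0,0,0,0.008,0,0,0,0,0.008,0,0,0,0,0.008,0,0,0,0,0.008,0,0,0,0,0.008,0,0,0,0,0,0,0,0])

```text
time: 11.4
tool_pos: [0.5057, -0.0943, 0.2614]
eef_rot: [-180.0, -0.0, 90.3]
contact_force: [-0.3, -0.8, 0.9]
opening: 0.0001
grasp_force: 0.8
```

Emit:
servo_tool(commands=[0,0.007,0,0,0,0,0.007,0,0,0,0,0.007,0,0,0,0,0.004,0,0,0,0,0,0,0,0,0,0,0,0,0,0,0,0,0,0])

```text
time: 12.1
tool_pos: [0.5057, -0.0715, 0.2612]
eef_rot: [-180.0, 0.0, 90.1]
contact_force: [-0.0, -2.8, -0.1]
opening: 0.0001
grasp_force: 1.1
```

```bash
python3 - <<'E'
from h import *
import pickle
d=cap('top');d=cap('side');pickle.dump(d,open('7.pkl','wb'))
s=d['s'];print(s['time'],s['tool_pos'],s['contact_force'])
cv2.imwrite('pics/s7.png',cv2.resize(d['color'][130:270,180:320],None,fx=4,fy=4,interpolation=cv2.INTER_CUBIC))
E
```

```text
12.15 [ 0.50569919 -0.07150865  0.26119676] [-1.95228184 -2.03937915  0.12289795]
```

View pics/s7.png

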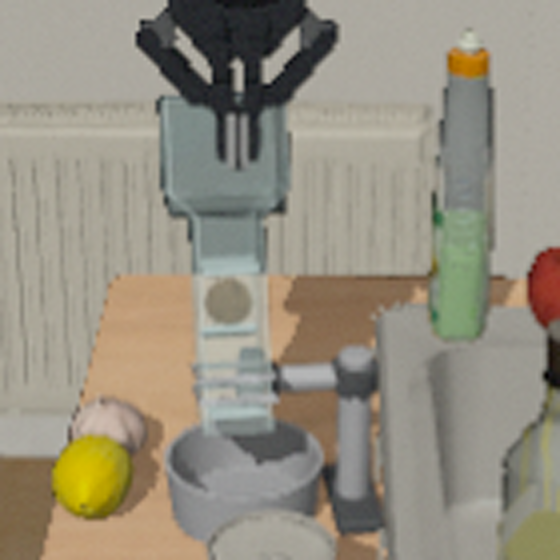

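The carafe is tilted with the finger against the wide part at (237,140), and the ball is now at crop (228,301). That was my last picture. From here I track the ball numerically with a colour mask and compare it with predicted positions.

```bash
cat >> h.py <<'E'
ST=np.array([.503,-.075]);YAW=np.radians(6)
def carp(l,th):  # carafe_mouth-frame point -> world
    x,y,z=l;z=z-.03
    y,z=y*np.cos(th)+z*np.sin(th),-y*np.sin(th)+z*np.cos(th)
    return [ST[0]+x*np.cos(YAW)-y*np.sin(YAW),ST[1]+x*np.sin(YAW)+y*np.cos(YAW),.105+z]
E
python3 - <<'E'
from h import *
import pickle
for f,uv in [('5.pkl',(236,258)),('7.pkl',(228,301))]:
  d=pickle.load(open(f,'rb'));u=[180+uv[0]/4,130+uv[1]/4];print(f,u,d['color'][round(u[1])-1:round(u[1])+2,round(u[0])].tolist(), 'around',d['color'][round(u[1]),round(u[0])-8:round(u[0])+9:2].tolist())
  for th in (0,.4):
    for n,p in [('top',(0,-.015,.130)),('mid',(0,.015,.083)),('low',(0,-.015,.036)),('topend',(0,0,.223))]: print(th,n,proj(d,carp(p,th)).round(1))
E
```

```text
5.pkl [239.0, 194.5] [[95, 116, 128], [100, 119, 128], [97, 113, 123]] around [[135, 140, 128], [104, 122, 129], [105, 123, 131], [99, 117, 125], [100, 119, 128], [95, 111, 119], [100, 116, 125], [106, 109, 98], [118, 120, 108]]
0 top [238.9 194.5]
0 mid [238.4 205.6]
0 low [239.3 226.6]
0 topend [238.1 158.3]
0.4 top [238.  188.6]
0.4 mid [238.1 205.6]
0.4 low [239.2 224.2]
0.4 topend [236.6 153.5]
7.pkl [237.0, 205.25] [[111, 132, 140], [111, 131, 139], [112, 131, 138]] around [[157, 169, 173], [128, 142, 147], [111, 130, 138], [111, 130, 137], [111, 131, 139], [111, 131, 137], [112, 132, 138], [153, 168, 167], [152, 167, 174]]
0 top [238.9 194.5]
0 mid [238.4 205.6]
0 low [239.3 226.6]
0 topend [238.1 158.3]
0.4 top [238.  188.6]
0.4 mid [238.1 205.6]
0.4 low [239.2 224.2]
0.4 topend [236.6 153.5]
```

The ball matches the prediction for the middle ledge (row 205.4 against 205.6). I'm returning and crossing to the +y side.

Emit:
servo_tool(commands=[0,-0.006,0,0,0,0,-0.01,0,0,0,0,-0.01,0,0,0,0,-0.01,0,0,0,0,-0.01,0,0,0,0,-0.01,0,0,0,0,-0.012,0,0,0,0,-0.012,0,0,0,0,0,0,-0.045,0,0,0,0,-0.045,0,0,0,0,0,0])

```text
time: 13.3
tool_pos: [0.5089, -0.1517, 0.3579]
eef_rot: [179.3, 0.2, 90.1]
contact_force: [0.2, 0.6, 0.3]
opening: -0.0
grasp_force: 0.0
```

Emit:
servo_tool(commands=[0,0.035,0,0,0,0,0.045,0,0,0,0,0.045,0,0,0,0,0.035,0,0,0,0,0,0,0,0,0,0,0,0.03,0,0,0,0,0.04,0,0,0,0,0.02,0,0,0,0,0,0])

```text
time: 14.2
tool_pos: [0.5031, 0.0073, 0.2578]
eef_rot: [-179.6, 0.0, 90.1]
contact_force: [0.7, -0.3, -0.2]
opening: -0.0002
grasp_force: 0.0
```

```bash
cat >> h.py <<'E'
def ball(f=None):
    d=cap('side');s=d['s'];c=d['color'].astype(int)
    m=((c[...,2]-c[...,0]>18)&(c[...,2]-c[...,1]<14)&(c[...,2]<150)&(c[...,2]>90)).astype(np.uint8)
    m[:,:222]=0;m[:,256:]=0;m[:165]=0;m[262:]=0
    m=cv2.morphologyEx(m,cv2.MORPH_OPEN,np.ones((3,3),np.uint8))
    n,l,st,ce=cv2.connectedComponentsWithStats(m)
    print(round(s['time'],2),s['tool_pos'].round(4),s['contact_force'].round(1),'blobs',[(ce[i].round(1).tolist(),st[i][2:].tolist()) for i in range(1,n) if st[i][4]>20]);return d
E
python3 - <<'E'
from h import *
d=ball()
E
```

```text
14.2 [0.5031 0.0073 0.2578] [ 0.7 -0.3 -0.2] blobs [([237.0, 208.2], [7, 4, 24])]
```

Emit:
servo_tool(commands=[0,-0.012,0,0,0,0,-0.012,0,0,0,0,-0.009,0,0,0,0,-0.008,0,0,0,0,-0.008,0,0,0,0,-0.008,0,0,0,0,-0.008,0,0,0,0,-0.008,0,0,0,0,-0.008,0,0,0,0,-0.007,0,0,0,0,0,0,0,0,0,0,0,0,0])

```text
time: 15.45
tool_pos: [0.5055, -0.0788, 0.2612]
eef_rot: [-180.0, -0.0, 90.2]
contact_force: [1.3, 2.4, 1.3]
opening: -0.0003
grasp_force: 1.3
```

Emit:
servo_tool(commands=[0,0,0,0,0,0,0,0,0,0,0,0,0,0,0,0,0,0,0,0])

```text
time: 15.85
tool_pos: [0.5055, -0.0788, 0.2612]
eef_rot: [-180.0, 0.0, 90.2]
contact_force: [-0.3, 2.6, 1.4]
opening: 0.0003
grasp_force: 1.3
```

```bash
python3 - <<'E'
from h import *
d=ball()
for th in (-.3,-.4,-.45):
    for n,p in [('mid',(0,.015,.083)),('midtip',(0,-.015,.09)),('low',(0,-.015,.036))]: print(th,n,proj(d,carp(p,th)).round(1))
c=d['color'][:,238].astype(int)
print([(v,(c[v]).tolist()) for v in range(198,246,3)])
E
```

```text
15.85 [ 0.5055 -0.0788  0.2612] [-0.3  2.6  1.4] blobs [([236.9, 230.3], [7, 7, 34])]
-0.3 mid [238.8 207.7]
-0.3 midtip [239.5 214. ]
-0.3 low [239.3 228.3]
-0.4 mid [238.9 208.8]
-0.4 midtip [239.6 216.1]
-0.4 low [239.4 228.9]
-0.45 mid [239.  209.4]
-0.45 midtip [239.7 217.2]
-0.45 low [239.4 229.1]
[(198, [110, 119, 121]), (201, [132, 146, 156]), (204, [133, 146, 157]), (207, [143, 154, 157]), (210, [182, 185, 168]), (213, [188, 190, 173]), (216, [180, 182, 167]), (219, [131, 146, 155]), (222, [120, 136, 145]), (225, [90, 116, 131]), (228, [82, 104, 118]), (231, [79, 97, 107]), (234, [131, 133, 137]), (237, [178, 180, 169]), (240, [103, 102, 98]), (243, [148, 145, 147])]
```

The ball is at row about 229, which is the lowest ledge. Now I go back to the −y side for the last tilt.

Emit:
servo_tool(commands=[0,0.006,0,0,0,0,0.01,0,0,0,0,0.01,0,0,0,0,0.01,0,0,0,0,0.01,0,0,0,0,0.01,0,0,0,0,0.012,0,0,0,0,0.016,0,0,0,0,0,0,-0.045,0,0,0,0,-0.045,0,0,0,0,0,0])

```text
time: 17.0
tool_pos: [0.5086, 0.0065, 0.3578]
eef_rot: [179.2, 0.0, 90.2]
contact_force: [0.8, 1.1, 0.3]
opening: 0.0002
grasp_force: 0.0
```

Emit:
servo_tool(commands=[0,-0.035,0,0,0,0,-0.045,0,0,0,0,-0.045,0,0,0,0,-0.035,0,0,0,0,0,0,0,0,0,0,0,0.03,0,0,0,0,0.04,0,0,0,0,0.02,0,0,0,0,0,0])

```text
time: 17.9
tool_pos: [0.5037, -0.1538, 0.2579]
eef_rot: [-179.6, -0.1, 90.2]
contact_force: [-0.4, 0.4, -1.7]
opening: 0.0002
grasp_force: 0.0
```

```bash
python3 - <<'E'
from h import *
d=ball();c=d['color'][:,238].astype(int)
print([(v,(c[v]).tolist()) for v in range(198,246,3)])
E
```

```text
17.9 [ 0.5037 -0.1538  0.2579] [-0.4  0.4 -1.7] blobs [([238.5, 225.3], [12, 7, 62])]
[(198, [144, 147, 131]), (201, [188, 191, 174]), (204, [191, 195, 178]), (207, [154, 167, 175]), (210, [167, 168, 154]), (213, [159, 167, 165]), (216, [147, 152, 145]), (219, [154, 168, 172]), (222, [106, 129, 142]), (225, [100, 120, 132]), (228, [97, 113, 120]), (231, [109, 119, 124]), (234, [173, 173, 168]), (237, [169, 170, 157]), (240, [151, 151, 146]), (243, [153, 151, 150])]
```

Ball still on the lowest ledge. Tilting to + again.

Emit:
servo_tool(commands=[0,0.012,0,0,0,0,0.01,0,0,0,0,0.008,0,0,0,0,0.008,0,0,0,0,0.008,0,0,0,0,0.008,0,0,0,0,0.008,0,0,0,0,0.008,0,0,0,0,0.008,0,0,0,0,0.006,0,0,0,0,0,0,0,0,0,0,0,0,0])

```text
time: 19.15
tool_pos: [0.5056, -0.0713, 0.2611]
eef_rot: [-180.0, 0.0, 90.2]
contact_force: [-0.3, -2.6, 0.8]
opening: 0.0002
grasp_force: 1.2
```

Emit:
servo_tool(commands=[0,0,0,0,0,0,0,0,0,0,0,0,0,0,0,0,0,0,0,0])

```text
time: 19.55
tool_pos: [0.5056, -0.0712, 0.2612]
eef_rot: [-180.0, 0.0, 90.1]
contact_force: [-0.7, -2.5, -0.2]
opening: 0.0001
grasp_force: 1.1
```

```bash
python3 - <<'E'
from h import *
d=ball();c=d['color'].astype(int)
for v in range(216,264,3): print(v,[(c[v,u]).tolist() for u in range(220,262,4)])
E
```

```text
19.55 [ 0.5056 -0.0712  0.2612] [-0.7 -2.5 -0.2] blobs []
216 [[129, 164, 197], [128, 163, 197], [130, 156, 182], [171, 186, 189], [171, 186, 190], [167, 178, 179], [154, 164, 163], [129, 163, 196], [84, 112, 140], [86, 111, 139], [81, 108, 137]]
219 [[124, 161, 195], [124, 162, 196], [132, 164, 192], [174, 188, 192], [169, 183, 186], [145, 147, 137], [142, 146, 135], [115, 150, 182], [84, 110, 137], [85, 112, 139], [82, 108, 136]]
222 [[128, 164, 197], [131, 164, 197], [118, 122, 131], [165, 175, 170], [167, 181, 179], [140, 140, 131], [134, 139, 129], [100, 99, 100], [175, 175, 175], [178, 177, 177], [178, 178, 178]]
225 [[125, 161, 196], [126, 163, 196], [137, 161, 184], [166, 167, 163], [160, 160, 157], [168, 168, 164], [159, 162, 156], [78, 79, 75], [155, 156, 154], [162, 162, 161], [158, 157, 156]]
228 [[124, 159, 194], [125, 162, 195], [119, 141, 166], [168, 183, 185], [166, 179, 182], [157, 159, 152], [159, 160, 155], [135, 136, 132], [79, 97, 118], [79, 102, 125], [78, 103, 133]]
231 [[123, 160, 194], [124, 161, 194], [123, 158, 188], [177, 178, 171], [172, 175, 166], [157, 
[... 1253 characters left out ...]
 [149, 149, 149], [134, 142, 152], [85, 135, 176], [146, 147, 150], [146, 147, 147], [148, 146, 146], [96, 93, 94], [78, 102, 129]]
255 [[120, 156, 191], [128, 130, 130], [144, 143, 142], [146, 145, 145], [152, 151, 152], [153, 154, 154], [143, 144, 141], [131, 132, 130], [117, 115, 115], [92, 91, 90], [77, 102, 130]]
258 [[123, 157, 192], [125, 123, 123], [139, 139, 139], [146, 145, 147], [145, 146, 146], [140, 144, 143], [145, 154, 156], [148, 157, 160], [143, 152, 156], [95, 96, 95], [115, 148, 182]]
261 [[128, 161, 194], [116, 138, 161], [140, 140, 140], [147, 147, 146], [125, 131, 133], [152, 162, 164], [155, 166, 169], [157, 167, 170], [158, 167, 171], [137, 147, 150], [136, 155, 171]]
```

The ball has left the carafe, and a cork-coloured pixel shows at the pan's near rim, at (240,252). I'll let the carafe back gently, withdraw and check.

Emit:
servo_tool(commands=[0,-0.006,0,0,0,0,-0.01,0,0,0,0,-0.01,0,0,0,0,-0.01,0,0,0,0,-0.01,0,0,0,0,-0.01,0,0,0,0,-0.014,0,0,0,0,-0.02,0,-0.03,0,0,-0.02,-0.02,-0.03,0,0,-0.02,-0.04,0,0,0,-0.02,-0.04,0,0,0,-0.02,-0.03,0,0])

```text
time: 20.8
tool_pos: [0.3739, -0.2427, 0.3217]
eef_rot: [-180.0, 0.0, 90.1]
contact_force: [0.6, -0.8, -0.1]
opening: -0.0002
grasp_force: 0.0
```

Emit:
servo_tool(commands=[0,-0.04,0,0,0,0,-0.04,0,0,0,0,-0.04,0,0,0,0,-0.04,0,0,0,0,0,0,0,0])

```text
time: 21.3
tool_pos: [0.3731, -0.4084, 0.3192]
eef_rot: [-179.8, 0.1, 89.6]
contact_force: [-0.9, -0.5, -0.7]
opening: 0.0001
grasp_force: 0.0
```

```bash
python3 - <<'E'
from h import *
for n in ['side','top']:
    d=cap(n);s=d['s']
    hsv=cv2.cvtColor(d['color'],cv2.COLOR_BGR2HSV);c=d['color'].astype(int)
    print(n,s['time'],s['tool_pos'],'carafe top end',[ (th,proj(d,carp((0,0,.223),th)).round(1)) for th in (0,.4)])
    # saturated (wood/cork) pixels inside the pan's region
    p0=proj(d,[.507,-.068,.021]);print('pan floor px',p0)
    m=(hsv[...,1]>60).astype(np.uint8)
    yy,xx=np.mgrid[:384,:512];m[np.hypot(xx-p0[0],yy-p0[1])>14]=0
    k,l,st,ce=cv2.connectedComponentsWithStats(m)
    for i in range(1,k):
        if st[i][4]>3: print('blob',ce[i].round(1),st[i],onz(d,*ce[i],.025).round(3),c[l==i].mean(0).round())
    u,v=p0.round().astype(int)
    print(np.array2string(hsv[v-14:v+15:2,u-16:u+17:2,1]))
E
```

```text
side 21.3 [ 0.37307992 -0.40841374  0.31923511] carafe top end [(0, array([238.1, 158.3])), (0.4, array([236.6, 153.5]))]
pan floor px [240.94240683 250.78078924]
blob [239.5 252.6] [236 252   8   2  14] [ 0.504 -0.083  0.025] [106. 145. 177.]
[[ 68  47   8  18  22  23  22  21  20  21  20  13   6   0   6  23  94]
 [  4   0   2  13  15  12  12  14  12  12  12  15   3   3   9   9  10]
 [  0   6   2  13   9  11  16  14   7  11  15  13   6  12   6   9   0]
 [  7   0   4   4   3   6   6   9   6   6   9   6   3   3   3   2   2]
 [  5   2   2   2   0   3   8   8   9   9   6   6   6   3   5   2   4]
 [  3   5   2   6   2   5   7   2   0   2   2   2   0   2   5   6   2]
 [  5   3   4   3   2   5   7   4   0   2   2   2   2   2   2   2   4]
 [  2   3   9   2   2   2   9  50  30   3   2   3   2   0   3   4   8]
 [  6   2   3   0   2   8 101 113 114  86   0   0   2   3   7   5   3]
 [  2   4   2   3   2   3   2   2   2   2   2   4   2   4   2   2   3]
 [  4   0   3   2   5   3   2   2   2   8   8   7   9  11   2   5   6]
 [  2   2   2   2   5   0   8  17  20  22  20  21  23  21  22  18  17]
 [  
[... 897 characters left out ...]
 13  13   8  12  16  20  21  16  29  87  32  19  54  77  15]
 [ 20  12  13  16  13  14  11  21  10  13  21  39  28 108 150  47  21]
 [ 23  15  15  16  11  13   8  13  13  13  12  11  72 112  54  13  16]
 [  9  13  15  16  15  14  17  11  14  15  11  10  13  15  18  18  14]
 [ 14  12  15  13  11  17  12  16  14  10  10  15  10  12  15  13  26]
 [ 15  16  18  16  12  13  17  12  10  13  13  10  15  10   8  13  72]
 [ 55  28  15  13  18  15  13  13  11  13  13  15  13  13  13  36 111]
 [110 107  13  13  13  12  15  15  16  13  15  13  11  13  15  93 112]
 [113 112  83  14   8  19  19  18  13  15  12  18  14  13  82 109 111]
 [111 108 116  97  20  12  14  14  16  12   9  12  39  92 108 109 108]]
```

The ball lies in the pan, at about (0.500, −0.095) against a pan axis of (0.507, −0.068). One last check compares the carafe and the surroundings with the starting pictures, then I hand in if they agree.

```bash
python3 - <<'E'
from h import *
import pickle
t0=pickle.load(open('top0.pkl','rb'))['color'];s0=pickle.load(open('side0.pkl','rb'))['color']
t=cap('top')['color'];s=cap('side')['color']
B={'carafe_s':(s0,s,215,150,262,190),'tin_s':(s0,s,228,260,268,312),'lemon_s':(s0,s,190,235,216,262),'soap_s':(s0,s,286,138,306,216),'oil_s':(s0,s,303,208,340,320),'carafe_t':(t0,t,240,170,292,205),'garlic_t':(t0,t,246,250,270,274)}
ok=True
for n,(a,b,x0,y0,x1,y1) in B.items():
    f=cv2.absdiff(a,b)[y0:y1,x0:x1].max(2);print(n,f.mean().round(1),(f>40).mean().round(3))
    if not n.startswith('carafe_t'): ok&=(f>40).mean()<.12
print(ok)
if ok: print(job.close_job())
E
```

```text
carafe_s 6.8 0.0
tin_s 7.2 0.01
lemon_s 10.2 0.037
soap_s 6.9 0.0
oil_s 6.7 0.0
carafe_t 6.4 0.042
garlic_t 20.1 0.215
False
```

```bash
python3 - <<'E'
from h import *
import pickle
for n in ['side','top']:
    a=pickle.load(open(n+'0.pkl','rb'))['color'];b=cap(n)['color']
    x0,y0,x1,y1=(198,226,220,248) if n=='side' else (246,250,272,276)
    tpl=a[y0+2:y1-2,x0+2:x1-2]
    r=cv2.matchTemplate(b[y0-13:y1+13,x0-13:x1+13],tpl,cv2.TM_CCOEFF_NORMED);_,v,_,p=cv2.minMaxLoc(r)
    f=cv2.absdiff(a,b)[y0:y1,x0:x1].max(2);print(n,'shift',np.array(p)-15,v,(f>40).mean(), a[y0:y1,x0:x1].mean(),b[y0:y1,x0:x1].mean())
E
```

```text
side shift [-1  0] 0.797751784324646 0.25413223140495866 123.67011019283747 144.26652892561984
top shift [0 0] 0.5767856240272522 0.23520710059171598 102.4861932938856 119.76084812623274
```

The garlic hasn't shifted. It is only brighter, because the arm's shadow has moved off it. Handing in.

```bash
python3 -c "
from plant import job
print(job.close_job())"
```

```text
the job is handed in; nothing more can be done
None
```

I handed in the job at about 21 s. The last pictures show the ball in the pan on the worktop under the mouth, the carafe hanging straight and the things around it still in place. The verdict was not shown to me.

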